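# Latch the film clamp and hold the dancer arm wound

### The arm

A 6-joint arm with a two-finger parallel gripper is mounted at the origin on a cart in front of the work surface, level with it; the furniture and walls round the work are solid. World frame = base frame: x ahead of the robot, y to its left, z up, the work surface at z = 0. Lengths are in m, angles in degrees, forces in N, time in s.
With the tool pointing down it reaches from about 0.4 to 0.925 m from the base axis. Payload 12.5 kg.
Tool frame: the origin (TCP) lies at the very end of the fingers, on their centre line; the grasp point (between the pads) lies 19 mm behind it; z points along the fingers, y is the line along which they close (so a half turn about z gives the same grasp; the last joint's range is limited). The gripper opens to 95 mm and grips with 3 to 60 N. Pads are 20 mm wide; open, the fingers measure 119 mm over their backs; the gripper's body (75 mm by 180 mm) begins 59 mm behind the grasp point.
Start: joints at [-71.31, 28.126, 89.318, -0, 62.55, -6.05], TCP at [0.262, -0.568, 0.215] pointing down, gripper open.
Joint ranges: [-177.58, 177.58], [-47.91, 125.51], [2.72, 160], [-65.01, 245.01], [3.68, 167.84], [-153.87, 153.87]. Speed limits (degrees/s): [127.2, 127.2, 159.86, 180, 180, 180].

### API

Orientations are given as [roll, pitch, yaw] about the fixed x, y, z axes, in that order (R = Rz(yaw) Ry(pitch) Rx(roll)).
In Python, from bench import * gives the robot as it stands.
- The arm moves only by the shell command python3 -m handwheel 'ROWS' [FORCE]. ROWS is a JSON object of lists of equal length, an entry for each row: "travel": the shift along the tool's x, y, z in units of 40 mm (1.0 is 40 mm), a list of three; "twist": the turn, a rotation vector about the tool's x, y, z in units of 5 degrees (1.0 is 5 degrees), a list of three; "fingers": the finger opening in mm, from 0 to 95.1. A call has 1 to 10 rows; each row shifts and turns the commanded pose from where the row before left it, along the tool's axes as they then stand; what a row does not reach is not made up. A row lasts 1/12 s, in which the tool goes at most 41.7 mm and 7.16 degrees, less where a joint would pass 70% of its speed; a pose out of reach is approached as far as the arm can. A call is refused whole if a number of a shift passes 1 or a number of a turn 1, either way. A call with a gripper value outside its range is refused whole. The fingers move at their own pace and stop on an object; FORCE is the grip in N (left out, the last holds). Time passes only in rows, so rows that do not move let the fingers close. It gives the time, the measured TCP pose, the force and the opening at its end, in the units of the state.
- read_state(): the state, without advancing time (a new reading comes with each control period).
- capture(name): name is "scene" or "top" or "wrist"; returns a dict with "frame" (384x512x3 uint8, blue, green, red), "z_map" (384x512 float32, m along the optical axis (not along the pixel's ray), 0 where there is no reading), "fx", "fy", "cx", "cy" (pixels), "R" (3x3) and "t" (3): a world point X has camera coordinates R X + t. Camera axes: x right, y down, z forward; pixel columns grow to the right and rows downward; lengths in m; the calibration is good to about 2 mm. The wrist camera is an equidistant fisheye: a pixel r from the principal point sees the ray r / f radians off the axis. A picture is of the moment at which its call begins.
- hand_in(): hands the job in, once; it reports no verdict.
The state is a dict: "time_s": time; "q": joint angles; "dq": joint speeds; "joint_torque": joint torques, N m; "ee_pos": TCP position; "eef_rot": TCP orientation; "ft_force": force on the tool from outside, world axes, zero at the start; "wrist_torque": the same for the moment, N m; "gripper_width": opening from 0.0 (shut) to 1.0 (fully open).
Only numpy, scipy, OpenCV 4.12 (cv2) and the standard library are available. Lean on these libraries where they do the work, as an engineer would, in place of code of your own. Each camera call takes 0.05 s, during which the arm holds its last target. There are 200 camera calls.

### The job

Make the film feed ready for threading: press the red lever of the film clamp down until its pawl catches and it stays down by itself with your hand off it. Then use the fingers to swing the sprung yellow dancer arm (the one with the white roller) round toward the robot's side until it is fully against its stop, and finish while holding it there - do not let go. Leave the other things standing where they are.

Things in the scene. Friction and masses are not known exactly. Their poses are not given: they have to be found in the camera images.
- film_clamp: The film clamp, like a big stapler, fixed to the cabinet's top. Grey bed 213x70x12 mm; origin on the table surface, on the bed's middle line, 65 mm behind its front edge; +z up; +x points from the red pad's end back to the hinge. The lever's hinge axis is parallel to y, at x = 85 mm, z = 42 mm between steel cheeks that reach z = 61 mm; a brass pawl sits behind it.
- clamp_lever (a joint): Angle of the sprung clamp lever in rad. 0 = up (rest), 0.40 = fully down, with the lever level (a hard end of travel). It springs back up when let go short of about 0.34; beyond that the pawl snaps in and holds it down at 0.40 by itself. Pushing straight down on the pad takes about 1.5 N for the first quarter, then up to about 7 N as the pawl resists, falling again past 0.2 rad.
- lever_pad (a point): Centre of the top face of the red press pad (44x40 mm) at the lever's free end, 120 mm from the hinge; turns with the lever (its z axis stays that of the clamp at lever up). Up: about 102 mm above the table, sloping 0.40 rad; down: level and 56 mm above the table. It moves 47 mm down and about 15 mm away from the hinge (clamp's -x) on the way.
- dancer_unit: The film dancer unit, fixed to the cabinet's top. Aluminium base plate 160x160x8 mm, reaching from x = -50 to +110 mm and y = -80 to +80 mm of its origin, which lies on the table surface; +z up. It carries a blue spring housing, the yellow arm and two rubber-sleeved stop posts (41 mm tall) either side of the arm's swing. A tall grey machine stands behind and to the right of the work.
- dancer_arm (a joint): Angle of the sprung yellow dancer arm in rad about the upright pivot, counter-clockwise seen from above. 0 = rest, the arm pointing along the unit's +y; 0.90 = wound fully against the stop, the arm swung round toward the unit's -x side (the robot's side). Spring force felt at the roller: 2.7 N at rest, 6.3 N at the stop; it flies back when let go.
- dancer_pivot (a point): Point on the arm's upright pivot axis, 74 mm above the table (the unit's x = 65 mm, y = -45 mm); does not move, axes as the unit's. The highest part here, the pivot boss, reaches 55 mm.
- roller (a point): On the axis of the white upright guide roller at the arm's free end, 110 mm from the pivot, 74 mm above the table. The roller is 26 mm across, spins freely and stands from 46 to 98 mm above the table (axle end 104 mm), open all round for fingers; the arm under it is 31 to 41 mm up. The frame turns with the arm: y points outward along it, and the arm winds toward -x.
- film_core: Bystander: open cardboard film core, a brown tube standing upright, 79 mm across, 130 mm tall. Origin at the centre of its underside.
- stamp: Bystander: black and grey date stamp standing upright, 30x42 mm, 88 mm tall. Origin at the centre of its underside.
- carton: Bystander: small cardboard carton, 66x48x50 mm. Origin at the centre of its underside.

How it is judged (in metres and radians):
On the way, in this order (a step that is already met when the one before it is completed fails the run):
1. The clamp lever stays latched down with the robot off it (value of joint clamp_lever above 0.36 rad and contact force between each of the fingers, the arm and clamp_lever below 0.2 N), for 0.3 s.
2. The dancer arm is wound to its stop and held by the fingers (value of joint dancer_arm above 0.85 rad and contact force between the fingers and dancer_arm above 3 N), for 0.3 s.
At the end, for the whole second after the job is handed in: The clamp lever is latched down (angle over 0.36 of 0.40 rad) with the robot off it, and the dancer arm is at its stop (angle over 0.85 of 0.90 rad), still, held there by the fingers with more than 3 N (all of step 1 and all of step 2 and velocity of joint dancer_arm between -0.1 and 0.1 rad/s); the arm keeps its last pose, push and grip.
It fails at once if The film core, the carton or the date stamp is shifted by more than 30 mm (distance of any of film_core, carton, stamp from where it was at the start of the episode above 0.03 m).
It also fails if it takes over 48 s, if anything falls off the work surface, if the arm or the gripper's body presses on something with over 40 N, if the wrist force passes 120 N, or if a joint passes its speed limit or range.

## Working session

There is one attempt and no reset: what is moved stays moved. The work goes in short steps, Python scripts to look and compute and a shell command to move; the robot and the scene stay as the last step left them, time stands still between calls to the robot, and variables do not carry over. Pictures are saved under pics/ and viewed, on a budget of 10 in all, crops included, one or two more only if the job needs it, and the job is handed in when it is done.

```bash
mkdir -p pics; ls; cat > h.py <<'E'
from bench import *
import numpy as np, cv2
def pts(c):
    z=c["z_map"]; v,u=np.indices(z.shape)
    P=np.stack([(u-c["cx"])/c["fx"]*z,(v-c["cy"])/c["fy"]*z,z],-1)
    W=(P-np.array(c["t"]))@np.array(c["R"]); W[z==0]=np.nan
    return W
E
python3 - <<'E'
from h import *
s=read_state(); print({k:np.round(v,3).tolist() for k,v in s.items()})
a=capture("scene");b=capture("top")
for n,c in(("s",a),("t",b)): np.savez(""+n+".npz",**c); print(c["fx"],-np.array(c["R"]).T@c["t"])
cv2.imwrite("pics/1.png",a["frame"]);cv2.imwrite("pics/2.png",b["frame"])
E
```

```text
pics
{'time_s': 0.0, 'q': [-71.309, 28.166, 89.35, -0.001, 62.55, -6.051], 'dq': [0.102, -0.014, -0.03, 0.069, -0.071, -0.019], 'joint_torque': [-0.001, -61.265, -25.818, 0.069, 0.048, -0.0], 'ee_pos': [0.262, -0.567, 0.214], 'eef_rot': [-179.934, -0.006, 24.743], 'ft_force': [0.41, 0.359, -1.048], 'wrist_torque': [-0.008, -0.006, -0.049], 'gripper_width': 0.998}
359.5379545863 [0.96639579 0.30860861 0.86967042]
391.1029362406878 [0.43557543 0.04189709 1.1140002 ]
```

View pics/1.png

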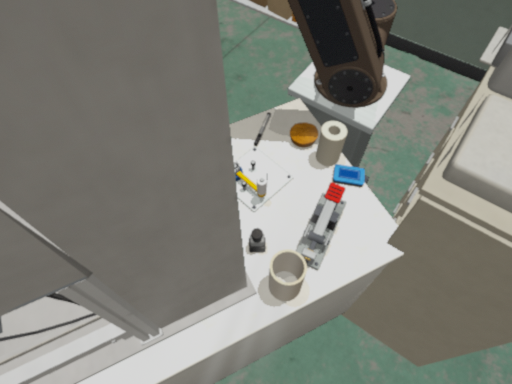

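View pics/2.png

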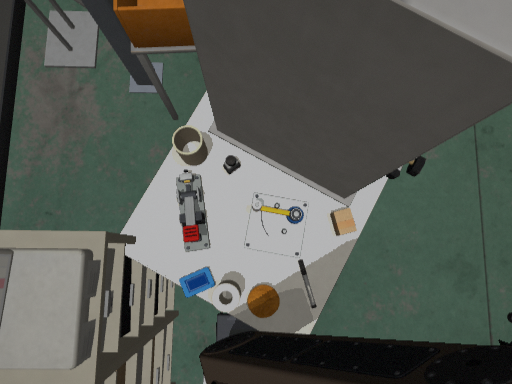

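The top view shows the clamp at about (192,210) with its red pad at (190,233). The dancer plate is at (277,222), with the pivot at (295,213) and the roller at (257,204). The film core is at (188,145), the stamp at (232,163) and the carton at (343,221). The scene view shows the same layout, with the machine hiding part of it.

```bash
python3 - <<'E'
from h import *
b=dict(np.load("t.npz")); W=pts(b); f=b["frame"].astype(int)
B,G,R=f[...,0],f[...,1],f[...,2]
def rep(n,m):
    k,l,st,ce=cv2.connectedComponentsWithStats(m.astype(np.uint8))
    for i in range(1,k):
        if st[i,4]>12:
            q=W[l==i]; print(n,st[i],ce[i].round(1),np.nanmedian(q,0).round(3),np.nanmin(q,0).round(3),np.nanmax(q,0).round(3))
roi=np.zeros(B.shape,bool); roi[120:320,120:400]=1
rep("red",roi&(R>120)&(G<70)); rep("yel",roi&(R>160)&(G>130)&(B<90)); rep("blue",roi&(B>90)&(R<70))
for u,v in [(257,204),(295,213),(188,145),(232,160),(343,221),(228,293),(250,193),(309,202),(303,257),(246,246),(192,210),(187,182),(180,172),(198,170),(208,248),(184,250),(263,300),(306,285),(198,280),(340,195),(215,130)]: print(u,v,W[v,u].round(3))
print(b["R"].round(2))
# grid-height map of region
s=dict(np.load("s.npz")); V=pts(s); f=s["frame"].astype(int)
m=(f[...,2]>120)&(f[...,1]<70); m[:180]=0
q=V[m]; print("scene red",np.nanmedian(q,0).round(3),np.nanmin(q,0).round(3),np.nanmax(q,0).round(3))
for u,v in [(262,187)]: print(V[v-6:v+7:3,u-4:u+5:2].round(3).tolist())
big=[cv2.resize(x,None,fx=4,fy=4,interpolation=cv2.INTER_CUBIC) for x in (b["frame"][160:310,165:365],)]
cv2.imwrite("pics/3.png",big[0])
E
```

```text
red [183 225  16  17 168] [190.2 233.3] [0.483 0.193 0.103] [0.463 0.172 0.089] [0.505 0.212 0.113]
yel [261 206  29   9 121] [274.9 210.1] [ 0.552 -0.029  0.041] [ 0.541 -0.068  0.035] [0.563 0.009 0.046]
blue [288 209  16  14  43] [296.6 218.1] [ 0.529 -0.094  0.028] [ 0.521 -0.109  0.025] [ 0.557 -0.066  0.042]
blue [180 268  35  30 643] [196.6 282.1] [0.355 0.183 0.016] [ 0.23   0.135 -0.754] [0.392 0.337 0.023]
257 204 [0.56  0.022 0.106]
295 213 [ 0.543 -0.083  0.054]
188 145 [0.743 0.223 0.003]
232 160 [0.681 0.09  0.085]
343 221 [ 0.523 -0.215  0.051]
228 293 [0.324 0.097 0.   ]
250 193 [0.604 0.04  0.003]
309 202 [ 0.581 -0.129  0.003]
303 257 [nan nan nan]
246 246 [0.453 0.05  0.006]
192 210 [0.546 0.195 0.069]
187 182 [0.629 0.217 0.032]
180 172 [ 0.663  0.244 -0.   ]
198 170 [ 0.671  0.193 -0.004]
208 248 [ 0.447  0.156 -0.   ]
184 250 [0.441 0.223 0.   ]
263 300 [0.31  0.001 0.028]
306 285 [ 0.349 -0.117  0.012]
198 280 [0.36  0.179 0.017]
340 195 [ 0.598 -0.212  0.035]
215 130 [0.785 0.145 0.018]
[[ 0.01 -1.    0.03]
 [-0.99 -0.01 -0.16]
 [ 0.16 -0.02 -0.99]]
scene red [0.487 0.193 0.1  ] [0.467 0.174 0.089] [0.506 0.213 0.113]
[[[0.567, 0.018, 0.098], [0.564, 0.022, 0.097], [0.564, 0.028, 0.102], [0.559, 0.031, 0.1], [0.555, 0.034, 0.097]], [[0.573, 0.022, 0.094], [0.571, 0.027, 0.096], [0.567, 0.03, 0.094], [0.565, 0.035, 0.097], [0.56, 0.037, 0.092]], [[0.571, 0.02, 0.076], [0.571, 0.026, 0.081], [0.57, 0.032, 0.086], [0.566, 0.035, 0.083], [0.557, 0.036, 0.073]], [[0.572, 0.021, 0.064], [0.57, 0.026, 0.065], [0.568, 0.031, 0.068], [0.563, 0.034, 0.063], [0.559, 0.038, 0.062]], [[0.568, 0.018, 0.04], [0.571, 0.027, 0.052], [0.569, 0.031, 0.054], [0.565, 0.036, 0.053], [0.539, 0.024, 0.006]]]
```

View pics/3.png

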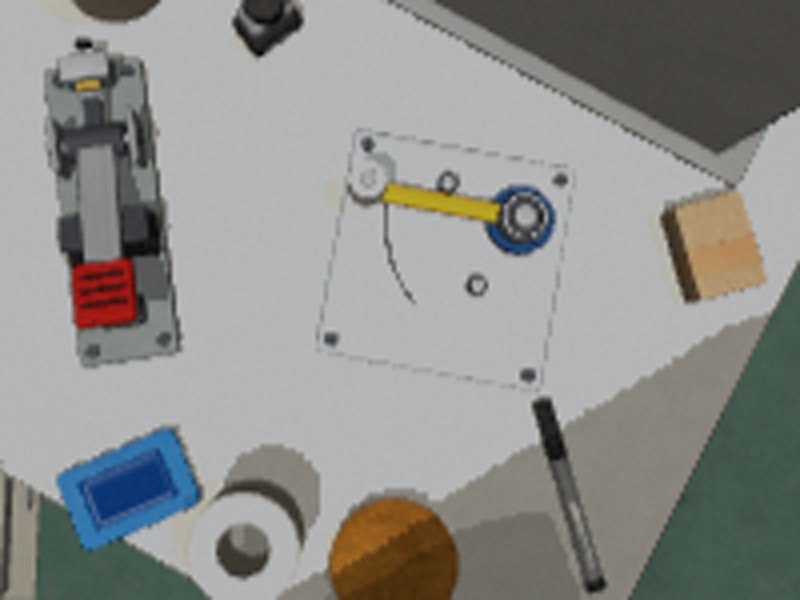

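```bash
cat >> h.py <<'E'
def go(x,y,z,yaw=115):
    from scipy.spatial.transform import Rotation as Ro
    s=read_state(); R=Ro.from_euler("xyz",s["eef_rot"],degrees=True)
    d=R.inv().apply(np.array([x,y,z])-s["ee_pos"])/.04
    T=Ro.from_euler("xyz",[180,0,yaw],degrees=True)
    print("units",d.round(2),"twist",(R.inv()*T).as_rotvec(degrees=True).round(2)/5,"rows",np.ceil(np.abs(d).max()))
def st():
    s=read_state(); print({k:np.round(s[k],3).tolist() for k in("time_s","q","ee_pos","eef_rot","ft_force","gripper_width")})
E
python3 - <<'E'
from h import *
for n in "ts":
    W=pts(dict(np.load(n+".npz"))).reshape(-1,3); W=W[np.isfinite(W).all(1)]
    for lo,hi in((.08,.2),(.2,.35),(.35,.7)):
        m=(W[:,2]>lo)&(W[:,2]<hi)&(W[:,0]>.3)
        for y0 in np.arange(-.4,.4,.1):
            q=W[m&(W[:,1]>y0)&(W[:,1]<y0+.1)]
            if len(q)>5: print(n,lo,round(y0,1),len(q),np.percentile(q[:,0],[0,5,50]).round(3))
go(.45,-.2,.215)
E
for i in 1; do :; done
python3 -m handwheel '{"travel":[[0,0,0],[0,0,0],[0,0,0],[0,0,0],[0,0,0],[0,0,0],[0,0,0],[0,0,0],[0,0,0]],"twist":[[0,0,-1],[0,0,-1],[0,0,-1],[0,0,-1],[0,0,-1],[0,0,-1],[0,0,-1],[0,0,-1],[0,0,-1]],"fingers":[0,0,0,0,0,0,0,0,0]}' 20
python3 -m handwheel '{"travel":[[0,0,0],[0,0,0],[0,0,0],[0,0,0],[0,0,0],[0,0,0],[0,0,0],[0,0,0],[0,0,0]],"twist":[[0,0,-1],[0,0,-1],[0,0,-1],[0,0,-1],[0,0,-1],[0,0,-1],[0,0,-1],[0,0,-1],[0,0,-1]],"fingers":[0,0,0,0,0,0,0,0,0]}'
python3 -c "
from h import *
st();go(.44,-.2,.22);go(.482,.193,.2)"
```

```text
t 0.08 -0.3 142 [0.59  0.591 0.597]
t 0.08 -0.2 541 [0.604 0.607 0.631]
t 0.08 -0.1 540 [0.657 0.66  0.684]
t 0.08 -0.0 958 [0.3   0.31  0.716]
t 0.08 0.1 918 [0.3   0.31  0.518]
t 0.08 0.2 798 [0.463 0.488 1.088]
t 0.08 0.3 998 [0.3   0.329 1.082]
t 0.2 -0.4 255 [0.61  0.614 0.63 ]
t 0.2 -0.3 374 [0.59  0.591 0.599]
t 0.2 -0.2 1073 [0.603 0.607 0.63 ]
t 0.2 -0.1 1040 [0.656 0.66  0.684]
t 0.2 -0.0 1023 [0.71  0.713 0.737]
t 0.2 0.1 396 [0.763 0.765 0.774]
t 0.2 0.3 3375 [0.3   0.308 0.379]
t 0.35 -0.3 2273 [0.332 0.338 0.596]
t 0.35 -0.2 11922 [0.3   0.304 0.617]
t 0.35 -0.1 7720 [0.3   0.659 0.683]
t 0.35 -0.0 6617 [0.709 0.712 0.734]
t 0.35 0.1 1821 [0.762 0.764 0.773]
s 0.08 -0.3 253 [1.097 1.109 1.139]
s 0.08 -0.2 2769 [1.036 1.055 1.124]
s 0.08 -0.1 3341 [1.02  1.035 1.104]
s 0.08 -0.0 2489 [0.301 0.326 0.93 ]
s 0.08 0.1 1679 [0.3   0.325 0.747]
s 0.08 0.2 584 [0.462 0.478 0.706]
s 0.08 0.3 604 [0.316 0.474 0.477]
s 0.2 -0.2 27 [1.133 1.134 1.139]
s 0.2 -0.1 417 [1.02  1.022 1.059]
s 0.2 -0.0 3822 [0.857 0.867 0.94 ]
s 0.2 0.1 1607 [0.783 0.787 0.822]
s 0.2 0.3 2764 [0.3   0.315 0.423]
s 0.35 -0.2 112 [0.976 0.977 0.98 ]
s 0.35 -0.1 150 [0.974 0.975 0.977]
s 0.35 -0.0 33034 [0.855 0.865 0.921]
s 0.35 0.1 16898 [0.782 0.787 0.822]
units [ 8.12 -6.37 -0.01] twist [-8.0000e-03 -1.0000e-02 -1.8052e+01] rows 9.0
time_s: 0.85
ee_pos: [0.2615, -0.5675, 0.2143]
eef_rot: [-180.0, -0.0, 70.0]
ft_force: [0.3, 0.1, 0.4]
gripper_width: 0.426
time_s: 1.6
ee_pos: [0.2615, -0.5675, 0.2143]
eef_rot: [180.0, -0.0, 115.0]
ft_force: [-0.4, -0.6, 0.4]
gripper_width: 0.008
{'time_s': 1.6, 'q': [-71.311, 28.148, 89.338, 0.002, 62.549, -96.297], 'ee_pos': [0.262, -0.567, 0.214], 'eef_rot': [179.994, -0.034, 114.985], 'ft_force': [-0.426, -0.648, 0.437], 'gripper_width': 0.008}
units [ 6.44  7.92 -0.14] twist [ 0.002 -0.006 -0.004] rows 8.0
units [14.9  13.03  0.37] twist [ 0.002 -0.006 -0.004] rows 15.0
```

```bash
python3 -m handwheel '{"travel":[[0.58,0.72,0],[0.58,0.72,0],[0.58,0.72,0],[0.58,0.72,0],[0.58,0.72,0],[0.58,0.72,0],[0.58,0.72,0],[0.58,0.72,0],[0.58,0.72,0],[0.6,0.72,0]],"twist":[[0,0,0],[0,0,0],[0,0,0],[0,0,0],[0,0,0],[0,0,0],[0,0,0],[0,0,0],[0,0,0],[0,0,0]],"fingers":[0,0,0,0,0,0,0,0,0,0]}'
python3 -m handwheel '{"travel":[[0.84,0.51,0],[0.84,0.51,0],[0.84,0.51,0],[0.84,0.51,0],[0.84,0.51,0],[0.84,0.51,0],[0.84,0.51,0],[0.84,0.51,0],[0.84,0.51,0],[0.84,0.51,0]],"twist":[[0,0,0],[0,0,0],[0,0,0],[0,0,0],[0,0,0],[0,0,0],[0,0,0],[0,0,0],[0,0,0],[0,0,0]],"fingers":[0,0,0,0,0,0,0,0,0,0]}'
python3 -c "
from h import *
st();go(.481,.193,.115);go(.481,.193,.054)"
```

```text
time_s: 2.43
ee_pos: [0.4261, -0.234, 0.2146]
eef_rot: [-180.0, -0.0, 114.7]
ft_force: [0.5, -0.4, 0.2]
gripper_width: 0.007
time_s: 3.27
ee_pos: [0.47, 0.1569, 0.2145]
eef_rot: [-180.0, 0.0, 114.7]
ft_force: [0.6, -1.0, 0.2]
gripper_width: 0.005
{'time_s': 3.267, 'q': [10.823, 17.647, 107.066, -0.008, 55.296, -13.92], 'ee_pos': [0.47, 0.157, 0.215], 'eef_rot': [-179.989, 0.004, 114.747], 'ft_force': [0.588, -0.967, 0.194], 'gripper_width': 0.005}
units [0.7  0.63 2.49] twist [-0.002  0.    -0.05 ] rows 3.0
units [0.7  0.63 4.01] twist [-0.002  0.    -0.05 ] rows 5.0
```

Now I move above the pad, then look once with the wrist and scene cameras.

```bash
python3 -m handwheel '{"travel":[[0.7,0.63,0],[0,0,0.8],[0,0,0.8],[0,0,0.5],[0,0,0]],"twist":[[0,0,0],[0,0,0],[0,0,0],[0,0,0],[0,0,0]],"fingers":[0,0,0,0,0]}'
python3 -c "
from h import *
st();go(.481,.193,.054)
w=capture('scene')['frame'][150:280,230:400];v=capture('wrist')['frame']
cv2.imwrite('pics/4.png',np.hstack([cv2.resize(w,(392,300)),cv2.resize(v,(400,300))]))"
```

```text
time_s: 3.68
ee_pos: [0.4796, 0.1906, 0.127]
eef_rot: [-179.6, -0.1, 114.8]
ft_force: [0.0, 0.5, 0.2]
gripper_width: 0.004
{'time_s': 3.683, 'q': [14.343, 26.103, 109.719, -0.008, 44.561, -10.424], 'ee_pos': [0.48, 0.191, 0.127], 'eef_rot': [-179.622, -0.064, 114.773], 'ft_force': [0.05, 0.501, 0.155], 'gripper_width': 0.004}
units [0.04 0.07 1.82] twist [-0.076 -0.012 -0.046] rows 2.0
```

View pics/4.png

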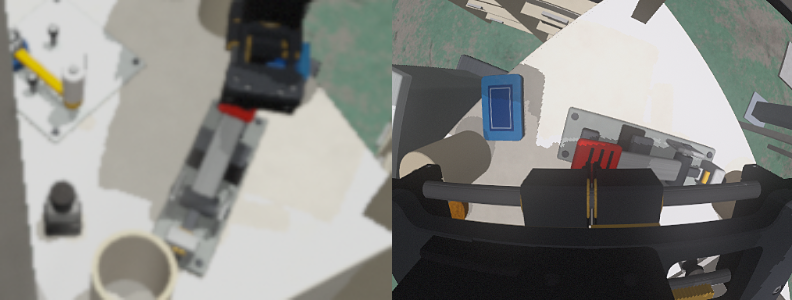

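Right half (wrist view): the closed fingers at about (592,190) are over the red pad at (598,155). In the left half, the scene view agrees and nothing is in the way. Pressing now.

```bash
python3 -m handwheel '{"travel":[[0.04,0.07,0.3],[0,0,0.3],[0,0,0.3],[0,0,0.25],[0,0,0.25],[0,0,0.2],[0,0,0.15],[0,0,0.1],[0,0,0]],"twist":[[0,0,0],[0,0,0],[0,0,0],[0,0,0],[0,0,0],[0,0,0],[0,0,0],[0,0,0],[0,0,0]],"fingers":[0,0,0,0,0,0,0,0,0]}'
python3 -c "
from h import *
st()"
```

```text
time_s: 4.53
ee_pos: [0.4837, 0.1934, 0.0566]
eef_rot: [180.0, 0.0, 114.7]
ft_force: [-0.2, -0.4, 0.6]
gripper_width: 0.007
{'time_s': 4.533, 'q': [14.533, 32.725, 112.43, -0.012, 34.827, -10.194], 'ee_pos': [0.484, 0.193, 0.057], 'eef_rot': [179.983, 0.01, 114.736], 'ft_force': [-0.229, -0.392, 0.621], 'gripper_width': 0.007}
```

```bash
python3 -m handwheel '{"travel":[[0,0,0.05],[0,0,0.05],[0,0,0]],"twist":[[0,0,0],[0,0,0],[0,0,0]],"fingers":[0,0,0]}'
python3 -m handwheel '{"travel":[[0,0,-0.1],[0,0,-0.8],[0,0,-0.8],[0,0,-0.8],[0,0,-0.8],[-0.8,0,0],[-0.8,0,0],[0,0,0]],"twist":[[0,0,0],[0,0,0],[0,0,0],[0,0,0],[0,0,0],[0,0,0],[0,0,0],[0,0,0]],"fingers":[0,0,0,0,95,95,95,95]}'
python3 -c "
from h import *
st()
for n in('top','scene'):
    c=capture(n);W=pts(c);f=c['frame'].astype(int);m=(f[...,2]>120)&(f[...,1]<70)
    q=W[m]; q=q[(abs(q[:,0]-.48)<.06)&(abs(q[:,1]-.19)<.05)];print(n,len(q),np.median(q,0).round(3),q[:,2].min(),q[:,2].max())
go(.561,.023,.2); go(.561,.023,.056)"
```

```text
time_s: 4.78
ee_pos: [0.4839, 0.1935, 0.0558]
eef_rot: [179.9, 0.0, 114.8]
ft_force: [-10.9, -3.4, 42.2]
gripper_width: 0.007
time_s: 5.45
ee_pos: [0.5123, 0.1322, 0.1857]
eef_rot: [179.8, 0.1, 114.6]
ft_force: [0.1, -0.7, 0.1]
gripper_width: 0.23
{'time_s': 5.45, 'q': [7.343, 22.263, 104.825, -0.061, 52.738, -17.254], 'ee_pos': [0.512, 0.132, 0.186], 'eef_rot': [179.848, 0.099, 114.634], 'ft_force': [0.098, -0.707, 0.116], 'gripper_width': 0.23}
  return _methods._mean(a, axis=axis, dtype=dtype,
  ret = um.true_divide(
Traceback (most recent call last):
ValueError: zero-size array to reduction operation minimum which has no identity
```

```bash
python3 -m handwheel '{"travel":[[-1,0,0],[-1,0,0],[-0.98,-0.03,0],[0,0,0.3],[0,0,0.3],[0,0,0],[0,0,0]],"twist":[[0,0,0],[0,0,0],[0,0,0],[0,0,0],[0,0,0],[0,0,0],[0,0,0]],"fingers":[95,95,95,95,95,95,95]}'
python3 - <<'E'
from h import *
st()
c={n:capture(n) for n in('top','scene','wrist')}
for n in('top','scene'):
    W=pts(c[n]);f=c[n]['frame'].astype(int);m=(f[...,2]>120)&(f[...,1]<70)
    q=W[m]; q=q[(abs(q[:,0]-.48)<.06)&(abs(q[:,1]-.19)<.05)];print(n,len(q),len(q) and (np.median(q,0).round(3),q[:,2].min(),q[:,2].max()))
go(.561,.023,.056)
cv2.imwrite('pics/5.png',np.hstack([cv2.resize(c['scene']['frame'][130:280,220:380],(320,300)),cv2.resize(c['wrist']['frame'],(400,300))]))
E
```

```text
time_s: 6.08
ee_pos: [0.5586, 0.0271, 0.1604]
eef_rot: [-179.9, -0.0, 114.8]
ft_force: [-0.3, 0.4, 0.9]
gripper_width: 0.76
{'time_s': 6.083, 'q': [-3.988, 26.438, 102.125, 0.0, 51.514, -28.744], 'ee_pos': [0.559, 0.027, 0.16], 'eef_rot': [-179.933, -0.037, 114.756], 'ft_force': [-0.29, 0.366, 0.902], 'gripper_width': 0.76}
top 192 (array([0.47 , 0.19 , 0.056]), np.float64(0.011629969993687529), np.float64(0.061173471528590075))
scene 190 (array([0.476, 0.19 , 0.057]), np.float64(0.015916730814310966), np.float64(0.06207814706325259))
units [-0.11 -0.01  2.63] twist [ 0.01   0.006 -0.042] rows 3.0
```

View pics/5.png

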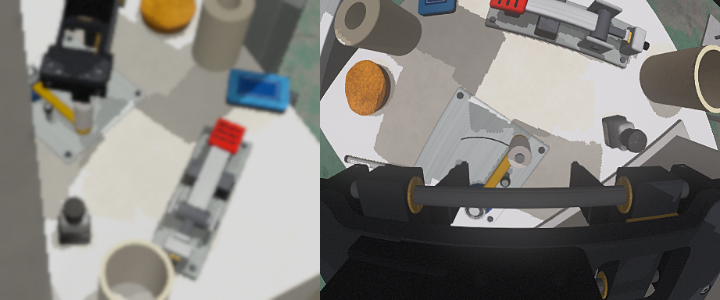

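The pad now sits level at z≈0.056 with the hand off it, so the clamp is latched. In the wrist view the roller at (520,150) is midway between the fingers at (460,180) and (577,180). Next I descend and grip it.

```bash
python3 -m handwheel '{"travel":[[-0.1,0,0.5],[0,0,0.6],[0,0,0.6],[0,0,0.5],[0,0,0.4],[0,0,0]],"twist":[[0,0,0],[0,0,0],[0,0,0],[0,0,0],[0,0,0],[0,0,0]],"fingers":[95,95,95,95,95,95]}'
python3 -m handwheel '{"travel":[[0,0,0],[0,0,0],[0,0,0],[0,0,0],[0,0,0],[0,0,0],[0,0,0],[0,0,0],[0,0,0]],"twist":[[0,0,0],[0,0,0],[0,0,0],[0,0,0],[0,0,0],[0,0,0],[0,0,0],[0,0,0],[0,0,0]],"fingers":[15,15,15,15,15,15,15,15,15]}' 25
python3 - <<'E'
from h import *
st()
P=np.array([.543,-.083])
for a in (9,-5,-15,-25,-35,-45):
    pass
th0=np.degrees(np.arctan2(*(np.array([.5615,.0255])-P)[::-1])); print(th0)
p=np.array(read_state()["ee_pos"][:2]);a0=np.degrees(np.arctan2(*(p-P)[::-1])); print("grip angle/radius",a0,np.hypot(*(p-P)))
ps=115; t=np.radians(114.75); tx=np.array([np.cos(t),np.sin(t)]);ty=np.array([np.sin(t),-np.cos(t)])
prev=p
for k in range(1,12):
    a=np.radians(a0+k*5); q=P+.11*np.array([np.cos(a),np.sin(a)]); d=q-prev; print(k*5,q.round(4),(d@tx/.04).round(3),(d@ty/.04).round(3)); prev=q
E
```

```text
time_s: 6.73
ee_pos: [0.5596, 0.0234, 0.0546]
eef_rot: [-179.8, -0.1, 114.8]
ft_force: [-0.2, 0.2, -0.5]
gripper_width: 0.998
time_s: 7.48
ee_pos: [0.5607, 0.0229, 0.0566]
eef_rot: [180.0, 0.0, 114.7]
ft_force: [0.6, -0.2, -0.4]
gripper_width: 0.427
{'time_s': 7.483, 'q': [-4.402, 34.953, 106.717, -0.008, 38.326, -29.133], 'ee_pos': [0.561, 0.023, 0.057], 'eef_rot': [180.0, 0.006, 114.738], 'ft_force': [0.644, -0.154, -0.414], 'gripper_width': 0.427}
80.32372890022776
grip angle/radius 80.51388555025531 0.107376869415931
5 [0.5516 0.0267] 0.18 -0.167
10 [0.542 0.027] 0.108 -0.214
15 [0.5324 0.0265] 0.089 -0.223
20 [0.5229 0.0252] 0.069 -0.23
25 [0.5136 0.023 ] 0.049 -0.235
30 [0.5045 0.02  ] 0.028 -0.238
35 [0.4956 0.0163] 0.007 -0.24
40 [0.4871 0.0118] -0.014 -0.24
45 [0.4791 0.0065] -0.034 -0.237
50 [0.4715 0.0006] -0.055 -0.234
55 [ 0.4645 -0.0059] -0.075 -0.228
```

Let the fingers finish closing before moving.

```bash
python3 -m handwheel '{"travel":[[0,0,0],[0,0,0],[0,0,0],[0,0,0],[0,0,0],[0,0,0]],"twist":[[0,0,0],[0,0,0],[0,0,0],[0,0,0],[0,0,0],[0,0,0]],"fingers":[15,15,15,15,15,15]}'
python3 -m handwheel '{"travel":[[0.05,-0.16,0],[0.1,-0.21,0],[0.09,-0.22,0],[0.07,-0.23,0],[0,0,0]],"twist":[[0,0,0],[0,0,0],[0,0,0],[0,0,0],[0,0,0]],"fingers":[15,15,15,15,15]}'
```

```text
time_s: 7.98
ee_pos: [0.5609, 0.0229, 0.0566]
eef_rot: [180.0, 0.0, 114.7]
ft_force: [1.6, 0.4, -0.0]
gripper_width: 0.27
time_s: 8.4
ee_pos: [0.5238, 0.0224, 0.0567]
eef_rot: [-180.0, -0.2, 114.7]
ft_force: [1.6, 20.6, 1.1]
gripper_width: 0.27
```

```bash
python3 -m handwheel '{"travel":[[0.11,-0.2,0],[0.05,-0.235,0],[0.02,-0.24,0],[-0.01,-0.24,0],[0,0,0]],"twist":[[0,0,0],[0,0,0],[0,0,0],[0,0,0],[0,0,0]],"fingers":[15,15,15,15,15]}'
```

```text
time_s: 8.82
ee_pos: [0.4894, 0.0108, 0.0567]
eef_rot: [179.9, 0.0, 114.7]
ft_force: [5.1, 3.6, -5.2]
gripper_width: 0.268
```

```bash
python3 -m handwheel '{"travel":[[-0.03,-0.235,0],[-0.05,-0.23,0],[-0.02,-0.08,0],[0,0,0]],"twist":[[0,0,0],[0,0,0],[0,0,0],[0,0,0]],"fingers":[15,15,15,15]}'
python3 -m handwheel '{"travel":[[0,-0.05,0],[0,0,0],[0,0,0]],"twist":[[0,0,0],[0,0,0],[0,0,0]],"fingers":[15,15,15]}'
python3 -m handwheel '{"travel":[[0,-0.05,0],[0,0,0],[0,0,0]],"twist":[[0,0,0],[0,0,0],[0,0,0]],"fingers":[15,15,15]}'
```

```text
time_s: 9.15
ee_pos: [0.4715, -0.0015, 0.0567]
eef_rot: [180.0, -0.0, 114.7]
ft_force: [3.7, 6.3, -3.5]
gripper_width: 0.267
time_s: 9.4
ee_pos: [0.4706, -0.0022, 0.0567]
eef_rot: [179.9, 0.0, 114.7]
ft_force: [5.0, 3.1, -5.0]
gripper_width: 0.265
time_s: 9.65
ee_pos: [0.4693, -0.0032, 0.0567]
eef_rot: [179.9, 0.1, 114.7]
ft_force: [7.4, 1.7, -6.6]
gripper_width: 0.269
```

```bash
python3 -m handwheel '{"travel":[[0,-0.08,0],[0,0,0],[0,0,0]],"twist":[[0,0,0],[0,0,0],[0,0,0]],"fingers":[15,15,15]}'
python3 -m handwheel '{"travel":[[0,-0.08,0],[0,0,0],[0,0,0]],"twist":[[0,0,0],[0,0,0],[0,0,0]],"fingers":[15,15,15]}'
```

```text
time_s: 9.9
ee_pos: [0.4683, -0.0042, 0.0568]
eef_rot: [179.6, 0.2, 114.7]
ft_force: [16.7, 10.3, -11.9]
gripper_width: 0.268
time_s: 10.15
ee_pos: [0.4677, -0.005, 0.057]
eef_rot: [179.4, 0.3, 114.7]
ft_force: [27.1, 19.5, -18.4]
gripper_width: 0.266
```

```bash
python3 -m handwheel '{"travel":[[0,0.07,0],[0,0,0],[0,0,0],[0,0,0],[0,0,0],[0,0,0]],"twist":[[0,0,0],[0,0,0],[0,0,0],[0,0,0],[0,0,0],[0,0,0]],"fingers":[15,15,15,15,15,15]}'
python3 - <<'E'
from h import *
st()
c={n:capture(n) for n in('top','scene','wrist')}
for n in('top','scene'):
    W=pts(c[n]);f=c[n]['frame'].astype(int);m=(f[...,2]>120)&(f[...,1]<70)
    q=W[m]; q=q[(abs(q[:,0]-.48)<.06)&(abs(q[:,1]-.19)<.05)];print(n,len(q),len(q) and np.median(q,0).round(3))
    m=(f[...,2]>110)&(f[...,1]>85)&(f[...,0]<.45*f[...,2]); q=W[m]; q=q[(abs(q[:,0]-.51)<.07)&(abs(q[:,1]+.04)<.07)&(abs(q[:,2]-.041)<.006)]
    if len(q)>5:
        l=cv2.fitLine(q[:,:2].astype(np.float32),cv2.DIST_HUBER,0,.01,.01).ravel(); print(len(q),"arm heading",np.degrees(np.arctan2(l[1],l[0]))%180)
cv2.imwrite('pics/6.png',np.hstack([cv2.resize(c['scene']['frame'][130:280,220:380],(320,300)),cv2.resize(c['wrist']['frame'],(400,300))]))
E
```

```text
time_s: 10.65
ee_pos: [0.4683, -0.0043, 0.0569]
eef_rot: [179.6, 0.2, 114.7]
ft_force: [18.0, 9.3, -12.1]
gripper_width: 0.27
{'time_s': 10.65, 'q': [-8.645, 29.855, 119.941, 0.088, 29.786, -33.433], 'ee_pos': [0.468, -0.004, 0.057], 'eef_rot': [179.628, 0.193, 114.711], 'ft_force': [18.022, 9.324, -12.15], 'gripper_width': 0.27}
top 196 [0.47  0.189 0.056]
scene 183 [0.476 0.191 0.057]
76 arm heading 129.46216
```

View pics/6.png

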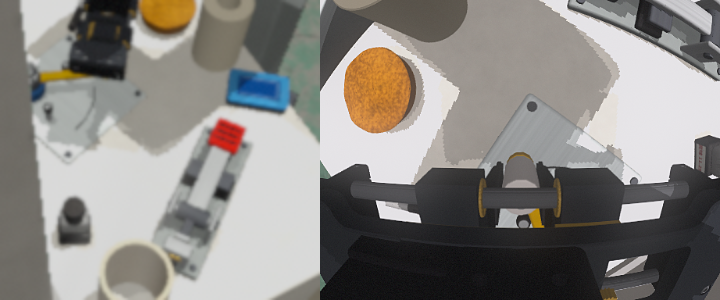

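The roller at (520,180) is gripped between the fingers. The 20 N push is well above the 6.3 N spring force, so the arm is on its stop. The clamp pad is still down at z≈0.056.

```bash
python3 -c "
from h import *
st();print(hand_in())"
```

```text
{'time_s': 10.8, 'q': [-8.645, 29.857, 119.941, 0.089, 29.788, -33.435], 'ee_pos': [0.468, -0.004, 0.057], 'eef_rot': [179.631, 0.19, 114.712], 'ft_force': [17.278, 9.959, -12.101], 'gripper_width': 0.27}
the job is handed in; nothing more can be done
None
```

I pressed the clamp lever down until its pawl caught, then gripped the dancer's roller, swung the arm round to its stop and handed in at 10.8 s while still holding it. The hand-in gives no verdict.

- **Clamp:** with the hand off it, both cameras put the pad at 56–57 mm high, which is the latched height. It was unchanged in the last check.
- **Dancer arm:** the gripper's position puts it about 53° from rest, against 51.6° at the stop. The wrist feels a steady push of about 20 N horizontally, well above the 6.3 N spring, and the force climbed steeply over the last millimetre, so the arm is on its stop. The grip is set to 25 N.
- **Disagreement:** a rough line fit to the yellow arm in one camera gave a heading about 4° short of the gripper-based one. The view was partly blocked by the gripper, so I trusted the force and position readings.
- **Peak forces:** the fingers pressed the pad with about 42 N at the bottom of its travel. The dancer push briefly reached about 38 N in all before I eased it off.
- **Bystanders:** I did not measure the film core, stamp and carton again. The path kept clear of them, and the core and stamp looked unmoved in the last picture.

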